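Sort stamp discs: rejects through a sprung flap, sound one into the tube

ROBOT

A 7-joint arm with a two-finger parallel gripper is mounted at the origin on the work surface. World frame = base frame: x ahead of the robot, y to its left, z up, the work surface at z = 0. Lengths are in m, angles in rad, forces in N, time in s.
With the tool pointing down it reaches from about 0.4 to 0.85 m from the base axis. Payload 4.5 kg.
Tool frame: the origin (TCP) lies on the centre line of the jaws, within the pads' length; the fingertips stand 17 mm ahead of it and the grasp point (between the pads) lies 2 mm behind it; z points along the fingers, y is the line along which they close (so a half turn about z gives the same grasp; the last joint's range is limited). The gripper opens to 88 mm and grips with 3 to 60 N. Pads are 18 mm wide; open, the fingers measure 123 mm over their backs; the gripper's body (75 mm by 187 mm) begins 45 mm behind the grasp point.
Start: joints at [-1.075, 0.689, -0.195, 1.565, 0.157, 0.902, -0.215], TCP at [0.278, 0.56, 0.256] pointing down, gripper open.
Joint ranges: [-3.01, 3.01], [-0.46, 2.08], [-1.47, 1.51], [0.13, 2.56], [-1, 4.14], [0.04, 2.09], [-2.66, 2.66]. Speed limits (rad/s): [2.57, 2.57, 3.14, 3.14, 3.14, 3.14, 3.14].

INTERFACE

Orientations are given as a 3x3 rotation matrix whose columns are the frame's x, y, z axes.
In Python, from bench import status, optics, bot, silhouettes gives the robot as it stands.
- The arm moves only by the tool drive_tool, never from a script. Its argument "commands" is a list of rows, each a list of 3 entries, a list of its own where there are three numbers: the closure, from -1 (fully open) to 1 (shut), so that 0 is half open, then the shift along the world's x, y, z in m, then the turn, a rotation vector about the world's x, y, z in rad. In form: [[hand, [tx, ty, tz], [ax, ay, az]], ...]. A call has 1 to 10 rows; each row shifts and turns the commanded pose from where the row before left it; what a row does not reach is not made up. A row lasts 1/12 s, in which the tool goes at most 41.7 mm and 7.16 degrees, less where a joint would pass 70% of its speed; a pose out of reach is approached as far as the arm can. A call with a gripper value outside its range is refused whole. The fingers move at their own pace and stop on an object; "grip_force" is the grip in N (left out, the last holds). Time passes only in rows, so rows that do not move let the fingers close. It gives the time, the measured TCP pose, the force, the opening and the grip force at its end, in the units of the state.
- status.read_state(): the state, without advancing time (a new reading comes with each control period).
- optics.capture(name): name is "scene" or "top"; returns a dict with "pixels" (384x512x3 uint8, red, green, blue), "camera_matrix" (3x3 intrinsics, pixels), "rvec" (rotation vector, rad) and "tvec" (3), from world to camera coordinates, as OpenCV has them. Camera axes: x right, y down, z forward; pixel columns grow to the right and rows downward; lengths in m; the calibration is good to about 2 mm. A picture is of the moment at which its call begins. There is no depth.
- bot.finish_job(): hands the job in; it is judged then, once.
Trained networks look in a picture, given as the dict that the camera call returned (one of the last four; its "shot" number tells which), for a name from the list of things; names that differ only in an ending like _2 or _b are one class to them, and where a whole thing is asked for, a point or a joint stands for the part that bears it (a point fixed in the world has none). Each returns a list of dicts, best first, with "conf" (0 to 1); they miss things now and then, are a little off and sometimes report something else, mostly with a low value. They report only what shows in the picture. A call takes as long as a camera call. They do not tell look-alikes from the thing itself.
- silhouettes(label, picture): "pixels" (384x512 bool, what is visible of it) and "pixel" ([column, row] in pixels, amid what is visible of it).
The state is a dict: "clock": time; "joint_pos": joint angles; "dq": joint speeds; "joint_efforts": joint torques, N m; "tool_pos": TCP position; "orientation": TCP orientation; "wrist_force": force on the tool from outside, world axes, zero at the start; "torque": the same for the moment, N m; "opening": finger opening in m; "grasp_force": force on a finger pad.
Only numpy, scipy, OpenCV 4.12 (cv2) and the standard library are available. Lean on these libraries where they do the work, as an engineer would, in place of code of your own. Each camera call takes 0.05 s, during which the arm holds its last target. There are 200 camera calls.

TASK

Sort the three pink stamp discs on the white board. Push the sprung flap of the blue reject box in and hold it open while you drop each of the two cracked discs (black tape cross) through it, then let it shut; load the sound disc flat into the tube magazine, on top of the one already in there. Any order will do; leave the other things where they are.

Things in the scene. Friction and masses are not known exactly. Their poses are not given: they have to be found in the camera images.
- cracked_1: CRACKED pink plastic stamp disc, upright cylinder 44 mm in diameter, 30 mm tall, about 50 g, lying flat on the board; origin at the centre of its underside, z up. Marked by a black tape cross over its whole top.
- cracked_2: CRACKED pink plastic stamp disc, upright cylinder 44 mm in diameter, 30 mm tall, about 50 g, lying flat on the board; origin at the centre of its underside, z up. Marked by a black tape cross over its whole top.
- good: SOUND pink plastic stamp disc, upright cylinder 44 mm in diameter, 30 mm tall, about 50 g, lying flat on the board; origin at the centre of its underside, z up. Pink top with a white ring 34 mm across; no black cross.
- loaded: a sound disc like it (44 mm across, 30 mm tall), already lying flat on the floor of the tube magazine; origin at the centre of its underside.
- board: white plastic board 220 x 220 x 8 mm, fixed; origin at the centre of its underside. Three discs and a wooden stamp stand on its top (8 mm above the table) near the corners of a square of about 105 mm aligned with its x and y axes.
- reject_box: blue hollow reject box, fixed, 195 (x) x 190 (y) x 270 mm tall; origin on the table, front towards its -x. Front wall at x = -90 mm up to z = 120 mm; from there the mouth slopes back and up to the hinge line at x = -26, z = 174 mm, where a vertical wall with a red plate rises to 270 mm. Inside x -85 to 100, y -90 to 90 mm, floor 5 mm thick; discs land there out of sight.
- reject_mouth (a point): centre of the mouth in the plane of the shut flap; axes as the box. Mouth 150 mm wide (y), 84 mm along the slope, which is 40 degrees from level; yellow side strips. The wall above leaves no room for a tool pointing straight down: enter square to the mouth, leaning 40 degrees from vertical, towards the box's +x and down. Free depth behind it: 100 mm.
- flap (a joint): angle (rad) of the aluminium flap (146 x 80 mm) closing the mouth: 0 = shut; hinged at the mouth's upper edge, swings into the box up to 1.2. Sprung shut (0.15 N m shut, 0.3 at 1 rad: about 3 to 7 N at mid flap); a disc laid on it does not open it. Push it in with disc and fingertips: tips 50 mm past the mouth's plane hold it open far enough to let a disc go.
- magazine: fixed vertical tube magazine of eight aluminium staves on a dark base plate 80 x 80 x 8 mm; origin at the centre of its underside. Bore 49 mm across, white flared mouth about 65 mm wide at the top, outside up to 77 mm across, rim 115 mm above the table. Tube floor 8 mm above the table; holds discs one upon the other; one is in it already.
- magazine_mouth (a point): centre of the magazine's flared mouth, at rim height (115 mm above the table); the flare narrows to the bore 15 mm below.
- magazine_floor (a point): centre of the tube's inner floor, 8 mm above the table.
- dot_stamp: bystander: small wooden stamp, 22 mm in diameter, 34 mm tall, standing on the board at one corner of the square, the discs at the others; origin at its underside.
- mould_a: bystander: pink press mould, 85 x 85 x 24 mm with a 75 mm handle, on the far side; origin under the square's centre.
- scraper: bystander: steel bench scraper with a wooden grip, 110 x 90 x 18 mm, lying on the robot's side of the magazine.
- bowl: bystander: steel bowl 110 mm across, 50 mm tall.
- jar: bystander: amber jar with a red cap, 60 mm across, 90 mm tall.
Not all that is in view belongs to the job. Leave any green, orange or turquoise look-alike of the cracked_2 alone.

How it is judged:
By the outcome, as a careful person would: the job done as asked, in the order asked, and still so for the second after the job is handed in, with the robot touching nothing.
It also fails if it takes over 64 s, if anything falls off the work surface, if the arm or the gripper's body presses on something with over 40 N, if the wrist force passes 120 N, or if a joint passes its speed limit or range.

## Working session

There is one attempt and no reset: what is moved stays moved. The work goes in short steps, Python scripts to look and compute and a tool call to move; the robot and the scene stay as the last step left them, time stands still between calls to the robot, and variables do not carry over. Pictures are saved under pics/ and viewed, at most 10 in all, crops included, and the job is handed in when it is done.

Besides the shell and the picture viewer there is one more tool, called after "Call:" as name(argument=value, ...), one argument or row to a line, values as JSON. drive_tool: Moves the arm, as the interface text tells. Its arguments: {"type":"object","properties":{"commands":{"type":"array"},"grip_force":{"type":"number"}},"required":["commands"]}

```bash
mkdir -p pics; ls; cat > h.py <<'E'
import numpy as np,cv2
from bench import status,optics,bot,silhouettes
def cap(n,save=None):
    p=optics.capture(n)
    if save: cv2.imwrite(f'pics/{save}.png',p['pixels'][:,:,::-1])
    return p
def ray(p,uv):
    R=cv2.Rodrigues(np.array(p['rvec'],float))[0];t=np.array(p['tvec'],float).ravel()
    d=R.T@np.linalg.inv(np.array(p['camera_matrix']))@np.array([uv[0],uv[1],1.]);return -R.T@t,d/np.linalg.norm(d)
def onz(p,uv,z):
    o,d=ray(p,uv);return o+d*(z-o[2])/d[2]
def tri(obs):
    A=np.zeros((3,3));b=np.zeros(3)
    for p,uv in obs:
        o,d=ray(p,uv);M=np.eye(3)-np.outer(d,d);A+=M;b+=M@o
    return np.linalg.solve(A,b)
def proj(p,X):
    return cv2.projectPoints(np.array(X,float).reshape(-1,1,3),np.array(p['rvec'],float),np.array(p['tvec'],float),np.array(p['camera_matrix'],float),None)[0].reshape(-1,2)
E
python3 - <<'E'
from h import *
s=status.read_state();print({k:np.round(v,3).tolist() for k,v in s.items()})
P={n:cap(n,n) for n in('scene','top')}
for n,p in P.items():
    print(n,'cam',np.round(ray(p,(256,192))[0],3),'shot',p.get('shot'))
im=np.hstack([P['scene']['pixels'],P['top']['pixels']])
for n,p in P.items():
  for l in ['cracked_1','good','loaded','board','reject_box','flap','magazine','dot_stamp','mould_a','scraper','bowl','jar']:
    for d in silhouettes(l,p)[:5]:
        m=d['pixels'];ys,xs=np.nonzero(m);print(n,l,round(d['conf'],2),np.round(d['pixel'],1),m.sum(),(xs.min(),xs.max(),ys.min(),ys.max()) if len(xs) else '')
E
```

```text
pics
{'clock': 0.0, 'joint_pos': [-1.075, 0.69, -0.195, 1.566, 0.157, 0.903, -0.215], 'dq': [0.0, 0.001, 0.001, 0.001, -0.001, -0.001, 0.0], 'joint_efforts': [-0.0, -52.756, -1.267, -15.343, -0.053, 0.006, 0.0], 'tool_pos': [0.278, 0.559, 0.255], 'orientation': [[-0.895, 0.445, -0.001], [0.445, 0.895, -0.002], [-0.0, -0.002, -1.0]], 'wrist_force': [-0.4, -0.91, 0.62], 'torque': [-0.048, -0.055, -0.023], 'grasp_force': 0.0, 'opening': 0.088}
scene cam [0.999 0.314 0.932] shot 1
top cam [ 0.393 -0.033  1.321] shot 2
scene cracked_1 0.8 [193.8 192.5] 236 (np.int64(187), np.int64(202), np.int64(183), np.int64(200))
scene cracked_1 0.76 [253.7 188.9] 251 (np.int64(247), np.int64(262), np.int64(178), np.int64(196))
scene cracked_1 0.74 [221.7 206.4] 302 (np.int64(215), np.int64(232), np.int64(199), np.int64(219))
scene cracked_1 0.67 [181.4 223.5] 279 (np.int64(168), np.int64(185), np.int64(217), np.int64(236))
scene cracked_1 0.56 [203.  249.1] 311 (np.int64(193), np.int64(211), np.int64(240), np.int64(260))
scene good 0.62 [277.8 213.7] 258 (np.int64(274), np.int64(289), np.int64(200), n
[... 2899 characters left out ...]
), np.int64(205), np.int64(218))
top magazine 0.28 [133.6 182.9] 6470 (np.int64(85), np.int64(190), np.int64(136), np.int64(220))
top dot_stamp 0.19 [134.5 180.2] 6622 (np.int64(85), np.int64(190), np.int64(136), np.int64(222))
top mould_a 0.93 [219.8 135.9] 810 (np.int64(210), np.int64(236), np.int64(123), np.int64(170))
top scraper 0.88 [329.7 255.7] 917 (np.int64(312), np.int64(352), np.int64(235), np.int64(275))
top scraper 0.28 [134.9 182.7] 6559 (np.int64(85), np.int64(191), np.int64(136), np.int64(222))
top bowl 0.67 [341.5 150.9] 791 (np.int64(326), np.int64(358), np.int64(131), np.int64(162))
top jar 0.93 [378.5 155.6] 406 (np.int64(366), np.int64(390), np.int64(146), np.int64(167))
```

```bash
sleep 1
python3 - <<'E'
import cv2
a=cv2.imread('pics/top.png')[120:280,80:400];cv2.imwrite('pics/topc.png',cv2.resize(a,None,fx=2.5,fy=2.5,interpolation=2))
a=cv2.imread('pics/scene.png')[110:335,100:400];cv2.imwrite('pics/scenec.png',cv2.resize(a,None,fx=2.66,fy=2.66,interpolation=2))
E
```

```text
(no output)
```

View pics/topc.png

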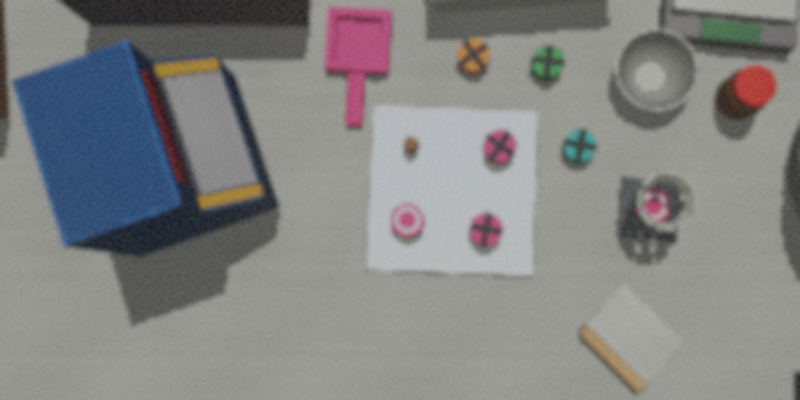

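View pics/scenec.png

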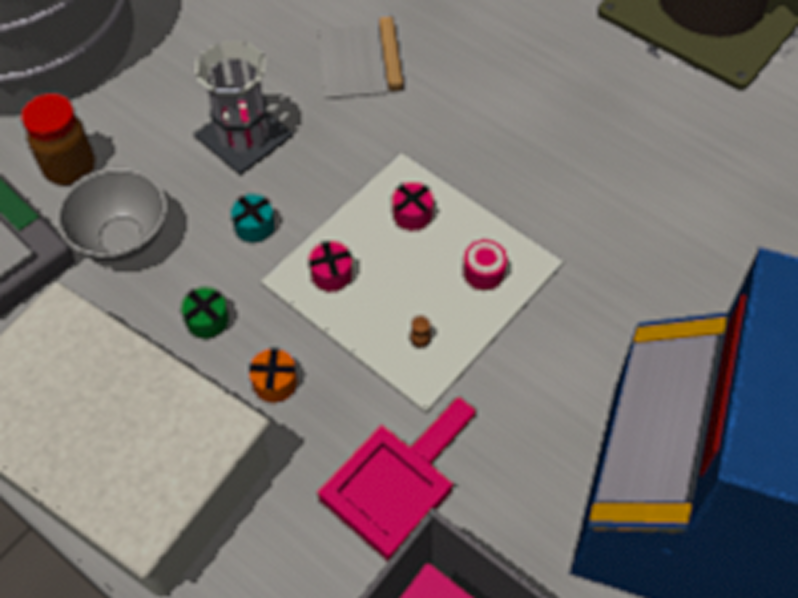

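```bash
cat > m.py <<'E'
from h import *
from scipy.optimize import least_squares
P={n:cap(n) for n in('top','scene')}
def cyl(x,y,z0,h,r):
    a=np.linspace(0,2*np.pi,60);c=np.c_[x+r*np.cos(a),y+r*np.sin(a)]
    return np.r_[np.c_[c,0*a+z0],np.c_[c,0*a+z0+h]]
def cen(poly):
    M=cv2.moments(cv2.convexHull((poly*16).astype(np.int32)));return np.array([M['m10'],M['m01']])/M['m00']/16
def blob(p,uv,r=15):
    hsv=cv2.cvtColor(p['pixels'],cv2.COLOR_RGB2HSV);u,v=map(int,uv)
    w=np.zeros(hsv.shape[:2],np.uint8);cv2.circle(w,(u,v),r,255,-1)
    h=hsv[...,0].astype(int)
    m=((hsv[...,1]>110)&((h>150)|(h<3))&(w>0)).astype(np.uint8)
    pts=np.argwhere(m)[:,::-1].astype(np.float32);hl=cv2.convexHull(pts);M=cv2.moments(hl);return np.array([M['m10'],M['m01']])/M['m00'],hl
g={'c1':((279.6,179.4),(224.5,209.5)),'c2':((274.3,212.1),(255,187)),'good':((242.6,208),(282.2,209.5))}
out={}
for k,(t,s) in g.items():
    ob=[blob(P['top'],t,10),blob(P['scene'],s,12)]
    f=lambda q:np.r_[cen(proj(P['top'],cyl(q[0],q[1],q[2],.03,.022)))-ob[0][0],cen(proj(P['scene'],cyl(q[0],q[1],q[2],.03,.022)))-ob[1][0]]
    x0=np.r_[onz(P['top'],t,.023)[:2],.01]
    r=least_squares(f,x0,diff_step=1e-3,x_scale=.1);print(k,np.round(r.x,4),'res',np.round(r.fun,2),'area',[cv2.contourArea(o[1]) for o in ob]);out[k]=r.x
Y={}
for n,p in P.items():
    hsv=cv2.cvtColor(p['pixels'],cv2.COLOR_RGB2HSV)
    m=((abs(hsv[...,0].astype(int)-22)<8)&(hsv[...,1]>150)&(hsv[...,2]>110)).astype(np.uint8)
    c,l,st,ce=cv2.connectedComponentsWithStats(m)
    Y[n]=[(ce[i].round(1),st[i,4]) for i in np.argsort(-st[1:,4])[:4]+1]
    print(n,Y[n])
ft=(345.6,201.2);fs=(186.8,134.8)
q=tri([(P['top'],ft),(P['scene'],fs)]);print('flare',q.round(4),proj(P['top'],q),proj(P['scene'],q))
for z in(.115,): print(onz(P['top'],ft,z),onz(P['scene'],fs,z))
E
python3 m.py
```

```text
c1 [ 0.5903 -0.104   0.0076] res [-0.38  0.17 -0.25 -0.13] area [78.5, 222.0]
c2 [ 0.4801 -0.0858  0.0062] res [-0.28  0.16 -0.28 -0.06] area [81.0, 200.5]
good [0.4936 0.0163 0.0098] res [-0.31  0.31 -0.5  -0.05] area [9.0, 225.5]
top [(array([154.4, 146.5]), np.int32(72)), (array([171.1, 198. ]), np.int32(69))]
scene [(array([340.4, 302. ]), np.int32(257)), (array([355.3, 233.7]), np.int32(188)), (array([486., 381.]), np.int32(1)), (array([485., 383.]), np.int32(1))]
flare [ 0.5084 -0.3024  0.111 ] [[345.6535194  201.15977574]] [[186.87336352 134.81278999]]
[ 0.50792354 -0.30130258  0.115     ] [ 0.51088785 -0.29955768  0.115     ]
```

```bash
cat > n.py <<'E'
from h import *
P={n:cap(n) for n in('top','scene')}
A=tri([(P['top'],(154.4,146.5)),(P['scene'],(340.4,302.))]);B=tri([(P['top'],(171.1,198.)),(P['scene'],(355.3,233.7))])
print(A,B,np.linalg.norm(A-B)); M=(A+B)/2
y=(A-B)[:2]; yw=np.arctan2(y[1],y[0]); # box y axis is +-; box x should be towards +y world
ax=np.array([y[1],-y[0]])/np.linalg.norm(y)
if ax[1]<0: ax=-ax
print('mouth',M,'boxx',ax,'yaw',np.degrees(np.arctan2(ax[1],ax[0])))
o=np.r_[M[:2]+.058*ax,0];ay=np.array([-ax[1],ax[0]])
W=lambda a,b,z:np.r_[o[:2]+a*ax+b*ay,z]
print('origin',o)
L=[[W(-.095,-.095,.12),W(-.095,.095,.12),W(-.026,.095,.174),W(-.026,-.095,.174)],[W(-.026,-.095,.27),W(-.026,.095,.27),W(.1,.095,.27),W(.1,-.095,.27)],[W(-.095,-.095,0),W(-.095,.095,0),W(.1,.095,0),W(.1,-.095,0)]]
a=np.linspace(0,6.29,50);q=np.array([.5095,-.3005,.115])
C=[np.c_[q[0]+r*np.cos(a),q[1]+r*np.sin(a),0*a+z] for r,z in((.0325,.115),(.0385,.115))]
sq=[np.array([[q[0]+i,q[1]+j,0.008] for i,j in((-.04,-.04),(-.04,.04),(.04,.04),(.04,-.04))])]
D=[np.c_[c[0]+.022*np.cos(a),c[1]+.022*np.sin(a),0*a+.038] for c in([.5903,-.104],[.4801,-.0858],[.4936,.0163])]
def crop(n,x0,y0,w,h,f):
    p=P[n];im=cv2.resize(p['pixels'][y0:y0+h,x0:x0+w,::-1],None,fx=f,fy=f,interpolation=2)
    for pts in L+C+sq+D:
        uv=(proj(p,pts)+.5-[x0,y0])*f-.5
        cv2.polylines(im,[np.round(uv).astype(int)],True,(0,255,255),1)
    return im
t=crop('top',80,125,290,105,2.7);s1=crop('scene',165,115,60,65,4);s2=crop('scene',205,175,100,65,4);s3=crop('scene',310,200,150,160,2)
H=320;pad=lambda i:cv2.copyMakeBorder(i,0,max(0,H-i.shape[0]),0,0,0)[:H]
b=np.hstack([pad(s1),pad(s2[:, :250]),pad(s3[:,:310])]);b=cv2.resize(b,(t.shape[1],H))
cv2.imwrite('pics/ov.png',np.vstack([t,b])[:600])
E
python3 n.py
```

```text
[0.66780884 0.27779193 0.14909259] [0.51280378 0.22291092 0.1481937 ] 0.1644363100199933
mouth [0.59030631 0.25035142 0.14864315] boxx [-0.33375735  0.94265902] yaw 109.49699055342575
origin [0.57094838 0.30502565 0.        ]
```

View pics/ov.png

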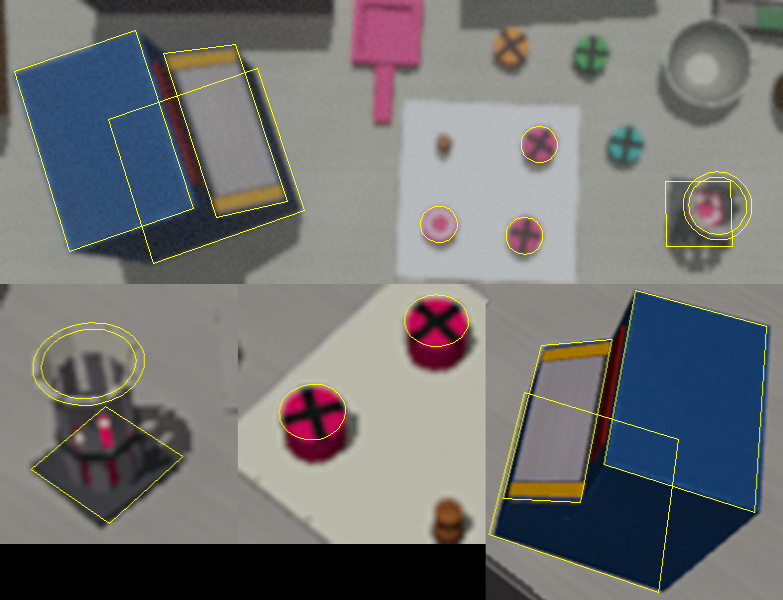

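Call:
drive_tool(
  commands=[
    [-1,[0,0,0.035],[0,0,0]],
    [-1,[0,0,0.035],[0,0,0]],
    [-1,[0,0,0.035],[0,0,0]],
    [-1,[0.013,-0.03,0],[0,0,-0.1]],
    [-1,[0.013,-0.03,0],[0,0,-0.1]],
    [-1,[0.013,-0.03,0],[0,0,-0.1]],
    [-1,[0.013,-0.03,0],[0,0,-0.1]],
    [-1,[0.013,-0.03,0],[0,0,-0.1]],
    [-1,[0.013,-0.03,0],[0,0,-0.1]],
    [-1,[0.013,-0.03,0],[0,0,-0.1]],
  ],
  grip_force=15,
)

```text
clock: 2.33
tool_pos: [0.3698, 0.348, 0.361]
orientation: [[-0.393, 0.919, 0.0], [0.919, 0.393, 0.0], [0.0, 0.0, -1.0]]
wrist_force: [1.1, 0.3, -0.6]
opening: 0.0883
grasp_force: 0.0
```

Call:
drive_tool(
  commands=[
    [-1,[0.018,-0.036,0],[0,0,-0.064]],
    [-1,[0.018,-0.036,0],[0,0,0]],
    [-1,[0.018,-0.036,0],[0,0,0]],
    [-1,[0.018,-0.036,0],[0,0,0]],
    [-1,[0.018,-0.036,0],[0,0,0]],
    [-1,[0.018,-0.036,0],[0,0,0]],
    [-1,[0.018,-0.036,0],[0,0,0]],
    [-1,[0.018,-0.036,0],[0,0,0]],
    [-1,[0.018,-0.036,-0.01],[0,0,0]],
    [-1,[0.018,-0.036,-0.01],[0,0,0]],
  ],
)

```text
clock: 3.17
tool_pos: [0.5505, -0.0122, 0.3412]
orientation: [[-0.338, 0.941, 0.002], [0.941, 0.338, 0.0], [-0.0, 0.002, -1.0]]
wrist_force: [1.1, 0.6, -0.3]
opening: 0.088
grasp_force: 0.0
```

Call:
drive_tool(
  commands=[
    [-1,[0.014,-0.034,-0.02],[0,0,0]],
    [-1,[0.014,-0.034,-0.02],[0,0,0]],
    [-1,[0.012,-0.024,-0.035],[0,0,0]],
    [-1,[0,0,-0.035],[0,0,0]],
    [-1,[0,0,-0.035],[0,0,0]],
    [-1,[0,0,-0.035],[0,0,0]],
    [-1,[0,0,-0.035],[0,0,0]],
    [-1,[0,0,0],[0,0,0]],
  ],
)

```text
clock: 3.83
tool_pos: [0.5843, -0.0999, 0.1217]
orientation: [[-0.339, 0.941, -0.012], [0.941, 0.339, 0.002], [0.006, -0.011, -1.0]]
wrist_force: [-0.8, 0.1, -0.5]
opening: 0.088
grasp_force: 0.0
```

Call:
drive_tool(
  commands=[
    [-1,[0,0,-0.03],[0,0,0]],
    [-1,[0,0,-0.03],[0,0,0]],
    [-1,[0,0,0],[0,0,0]],
    [-1,[0,0,0],[0,0,0]],
  ],
)

```text
clock: 4.17
tool_pos: [0.5886, -0.1007, 0.0685]
orientation: [[-0.338, 0.941, -0.001], [0.941, 0.338, 0.0], [0.001, -0.001, -1.0]]
wrist_force: [1.0, -0.3, 0.1]
opening: 0.088
grasp_force: 0.0
```

Call:
drive_tool(
  commands=[
    [-1,[0.002,-0.003,-0.019],[0,0,0]],
    [-1,[0,0,-0.019],[0,0,0]],
    [-1,[0,0,0],[0,0,0]],
    [1,[0,0,0],[0,0,0]],
    [1,[0,0,0],[0,0,0]],
    [1,[0,0,0],[0,0,0]],
    [1,[0,0,0],[0,0,0]],
    [1,[0,0,0],[0,0,0]],
    [1,[0,0,0],[0,0,0]],
  ],
  grip_force=20,
)

```text
clock: 4.92
tool_pos: [0.5909, -0.1038, 0.0304]
orientation: [[-0.338, 0.941, 0.001], [0.941, 0.338, -0.0], [-0.0, 0.001, -1.0]]
wrist_force: [0.4, 1.1, -0.7]
opening: 0.05
grasp_force: 0.0
```

Call:
drive_tool(
  commands=[
    [1,[0,0,0],[0,0,0]],
    [1,[0,0,0],[0,0,0]],
    [1,[0,0,0],[0,0,0]],
    [1,[0,0,0.02],[0,0,0]],
    [1,[0,0,0.035],[0,0,0]],
    [1,[0,0,0.035],[0,0,0]],
    [1,[0,0,0.035],[0,0,0]],
    [1,[0,0,0.035],[0,0,0]],
    [1,[0,0,0.035],[0,0,0]],
    [1,[0,0,0.015],[0,0,0]],
  ],
)

```text
clock: 5.75
tool_pos: [0.5924, -0.1043, 0.2443]
orientation: [[-0.338, 0.941, 0.006], [0.941, 0.338, -0.001], [-0.003, 0.006, -1.0]]
wrist_force: [0.5, -0.6, -0.3]
opening: 0.0436
grasp_force: 20.0
```

Call:
drive_tool(
  commands=[
    [1,[0,0,0],[0,0,0]],
    [1,[0.003,0.029,0],[0.082,0.029,0]],
    [1,[0.003,0.029,0],[0.082,0.029,0]],
    [1,[0.003,0.029,0],[0.082,0.029,0]],
    [1,[0.003,0.029,0],[0.082,0.029,0]],
    [1,[0.003,0.029,0],[0.082,0.029,0]],
    [1,[0.003,0.029,0],[0.082,0.029,0]],
    [1,[0.002,0.029,0],[0.082,0.029,0]],
    [1,[0.002,0.029,0],[0.082,0.029,0]],
    [1,[0,0,0],[0,0,0]],
  ],
)

```text
clock: 6.58
tool_pos: [0.6108, 0.1319, 0.2364]
orientation: [[-0.257, 0.941, -0.222], [0.717, 0.34, 0.609], [0.648, -0.002, -0.762]]
wrist_force: [-0.9, 0.3, -1.5]
opening: 0.0439
grasp_force: 20.0
```

Call:
drive_tool(
  commands=[
    [1,[0,0.02,0],[0,0,0]],
    [1,[0,0.02,0],[0,0,0]],
    [1,[0,0,0],[0,0,0]],
    [1,[0,0,0],[0,0,0]],
  ],
)

```text
clock: 6.92
tool_pos: [0.6116, 0.1688, 0.2388]
orientation: [[-0.261, 0.941, -0.216], [0.722, 0.339, 0.603], [0.641, 0.001, -0.768]]
wrist_force: [0.1, -0.1, -1.9]
opening: 0.0433
grasp_force: 20.0
```

Call:
drive_tool(
  commands=[
    [1,[0,0.015,-0.017],[0,0,0]],
    [1,[-0.002,0.014,-0.017],[0,0,0]],
    [1,[0,0,0],[0,0,0]],
    [1,[0,0,0],[0,0,0]],
  ],
)

```text
clock: 7.25
tool_pos: [0.6099, 0.1961, 0.2047]
orientation: [[-0.259, 0.941, -0.216], [0.723, 0.337, 0.603], [0.641, 0.0, -0.768]]
wrist_force: [-0.4, -0.7, -0.1]
opening: 0.0435
grasp_force: 20.0
```

```bash
python3 - <<'E'
from h import *
t=cap('top')['pixels'];s=cap('scene')['pixels']
a=cv2.resize(s[160:310,290:430],None,fx=2.8,fy=2.8,interpolation=2);b=cv2.resize(t[120:270,130:270],None,fx=2.8,fy=2.8,interpolation=2)
cv2.imwrite('pics/pre.png',np.hstack([a,b])[:,:,::-1]);print(status.read_state()['tool_pos'])
E
```

```text
[0.61153376 0.19522056 0.20605917]
```

View pics/pre.png

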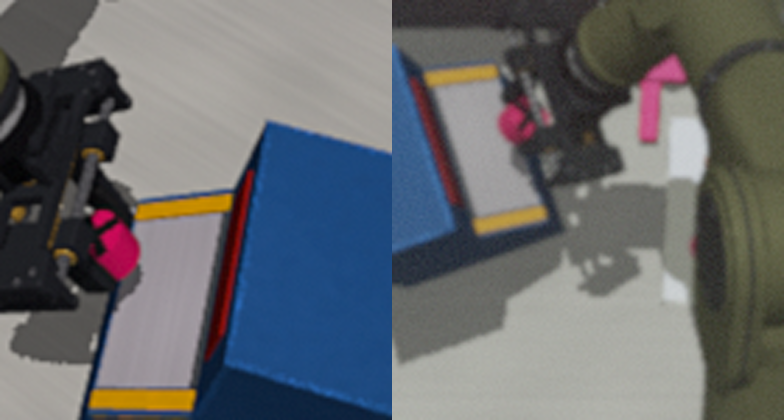

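Call:
drive_tool(
  commands=[
    [1,[-0.0025,0.007,-0.009],[0,0,0]],
    [1,[-0.0025,0.007,-0.009],[0,0,0]],
    [1,[-0.0025,0.007,-0.009],[0,0,0]],
    [1,[-0.0025,0.007,-0.009],[0,0,0]],
    [1,[-0.0025,0.007,-0.009],[0,0,0]],
    [1,[-0.0025,0.007,-0.009],[0,0,0]],
    [1,[-0.0025,0.007,-0.009],[0,0,0]],
    [1,[0,0,0],[0,0,0]],
  ],
)

```text
clock: 8.02
tool_pos: [0.5931, 0.2464, 0.1411]
orientation: [[-0.26, 0.942, -0.214], [0.723, 0.337, 0.603], [0.64, 0.003, -0.768]]
wrist_force: [1.4, -7.0, 2.9]
opening: 0.0436
grasp_force: 21.1
```

Call:
drive_tool(
  commands=[
    [1,[-0.0025,0.007,-0.008],[0,0,0]],
    [1,[-0.0025,0.007,-0.008],[0,0,0]],
    [1,[-0.0025,0.007,-0.008],[0,0,0]],
    [1,[0,0,0],[0,0,0]],
    [1,[0,0,0],[0,0,0]],
  ],
)

```text
clock: 8.43
tool_pos: [0.5874, 0.2648, 0.117]
orientation: [[-0.26, 0.942, -0.21], [0.726, 0.334, 0.602], [0.637, 0.005, -0.771]]
wrist_force: [2.7, -5.7, -2.0]
opening: 0.0436
grasp_force: 21.4
```

Call:
drive_tool(
  commands=[
    [-0.6,[0,0,0],[0,0,0]],
    [-0.6,[0,0,0],[0,0,0]],
    [-0.6,[0,0,0],[0,0,0]],
    [-0.6,[0,0,0],[0,0,0]],
    [-0.6,[0,0,0],[0,0,0]],
    [-0.6,[0,0,0],[0,0,0]],
    [-0.6,[0,0,0],[0,0,0]],
    [-0.6,[0,0,0],[0,0,0]],
    [-0.6,[0,0,0],[0,0,0]],
  ],
)

```text
clock: 9.18
tool_pos: [0.5881, 0.2653, 0.118]
orientation: [[-0.261, 0.943, -0.208], [0.725, 0.334, 0.603], [0.638, 0.006, -0.77]]
wrist_force: [4.2, -3.3, -0.2]
opening: 0.0705
grasp_force: 2.4
```

```bash
python3 - <<'E'
from h import *
t=cap('top')['pixels'];s=cap('scene')['pixels']
a=cv2.resize(s[160:310,290:430],None,fx=2.8,fy=2.8,interpolation=2);b=cv2.resize(t[120:270,130:270],None,fx=2.8,fy=2.8,interpolation=2)
cv2.imwrite('pics/rel.png',np.hstack([a,b])[:,:,::-1]);print(status.read_state()['wrist_force'])
E
```

```text
[ 4.59527655 -3.19493044 -0.74784419]
```

View pics/rel.png

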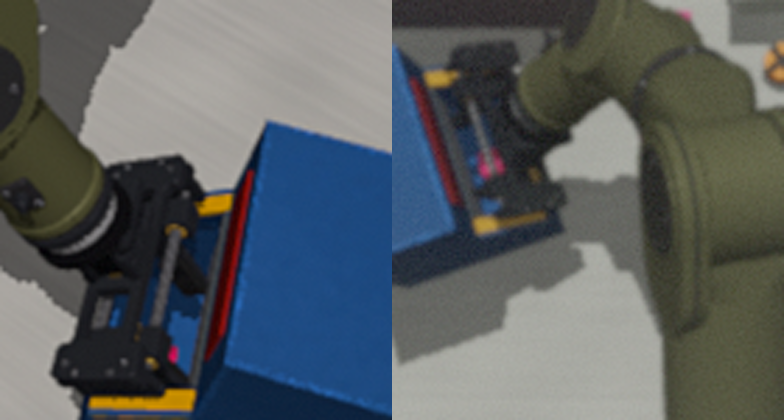

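```bash
python3 - <<'E'
from h import *
t=cap('top');s=cap('scene');obs=[]
for p,(x0,x1,y0,y1) in((t,(140,190,140,210)),(s,(335,365,275,300))):
    h=cv2.cvtColor(p['pixels'],cv2.COLOR_RGB2HSV);m=np.zeros(h.shape[:2],bool)
    m[y0:y1,x0:x1]=((h[...,0]>155)&(h[...,0]<176)&(h[...,1]>110)&(h[...,2]>90))[y0:y1,x0:x1]
    ys,xs=np.nonzero(m);print(len(xs),xs.mean(),ys.mean(),xs.min(),xs.max(),ys.min(),ys.max());obs.append((p,(xs.mean(),ys.mean())))
X=tri(obs);print(X,proj(t,X),proj(s,X))
for z in(.03,.06,.09,.12): print(z,onz(*obs[0],z),onz(*obs[1],z))
st=status.read_state();print({k:np.round(st[k],3) for k in('tool_pos','wrist_force','torque','opening','grasp_force')})
E
```

```text
66 157.24242424242425 176.5909090909091 140 169 158 191
15 351.2 286.6 350 352 284 289
[0.58967105 0.27965911 0.07759826] [[158.47122441 176.0847287 ]] [[353.08622831 286.88266222]]
0.03 [0.59549144 0.29561448 0.03      ] [0.56902062 0.27390383 0.03      ]
0.06 [0.59079762 0.28797127 0.06      ] [0.58332558 0.27524306 0.06      ]
0.09 [0.58610379 0.28032805 0.09      ] [0.59763054 0.27658229 0.09      ]
0.12 [0.58140996 0.27268483 0.12      ] [0.61193549 0.27792152 0.12      ]
{'tool_pos': array([0.588, 0.265, 0.118]), 'wrist_force': array([ 3.265, -4.537, -0.024]), 'torque': array([-1.289, -0.758, -0.19 ]), 'opening': np.float64(0.071), 'grasp_force': np.float64(2.424)}
```

```bash
python3 - <<'E'
from h import *
t=cap('top');s=cap('scene')
p=t;h=cv2.cvtColor(p['pixels'],cv2.COLOR_RGB2HSV);m=(h[...,0]>155)&(h[...,0]<176)&(h[...,1]>80)&(h[...,2]>90);w=np.zeros_like(m);w[165:192,158:178]=1
ys,xs=np.nonzero(m&w);print(len(xs),xs.mean(),ys.mean(),xs.min(),xs.max(),ys.min(),ys.max())
uv=(xs.mean(),ys.mean())
X=tri([(t,uv),(s,(351.2,286.6))]);print(X,proj(t,X),proj(s,X))
for z in(.02,.035,.06,.09,.12): print(z,onz(t,uv,z),onz(s,(351.2,286.6),z))
b=np.array([-.334,.943]);a=np.array([.943,.334])
for z in(.035,.06,.09,.12):
  for p,u in((t,uv),(s,(351.2,286.6))):
    d=onz(p,u,z)[:2]-[.571,.305];print(z,'box x,y',d@b,-(d@a))
def cc(n,img,x0,y0,w,h,f): return cv2.resize(img['pixels'][y0:y0+h,x0:x0+w],None,fx=f,fy=f,interpolation=2)
cv2.imwrite('pics/z.png',np.hstack([cc('t',t,140,145,50,60,8),cc('s',s,325,240,50,60,8)])[:,:,::-1])
E
```

```text
48 164.6875 178.75 161 169 174 183
[0.58282778 0.2702906  0.05375351] [[163.14657617 179.35624591]] [[348.87406308 286.19642257]]
0.02 [0.58990665 0.27335079 0.02      ] [0.56425231 0.27345742 0.02      ]
0.035 [0.58764214 0.26981517 0.035     ] [0.57140478 0.27412704 0.035     ]
0.06 [0.58386796 0.26392246 0.06      ] [0.58332558 0.27524306 0.06      ]
0.09 [0.57933895 0.25685122 0.09      ] [0.59763054 0.27658229 0.09      ]
0.12 [0.57480994 0.24977997 0.12      ] [0.61193549 0.27792152 0.12      ]
0.035 box x,y -0.038737773483733334 -0.003941806989060004
0.035 box x,y -0.029248401429421686 0.00992985834194761
0.06 box x,y -0.04303401880830922 0.0015854068836527908
0.06 box x,y -0.032177535889715586 -0.0016842046442505862
0.09 box x,y -0.048189513197800196 0.008218063530908256
0.09 box x,y -0.03569249724206825 -0.015621080227688568
0.12 box x,y -0.053345007587291236 0.014850720178163627
0.12 box x,y -0.039207458594420895 -0.029557955811126323
```

View pics/z.png

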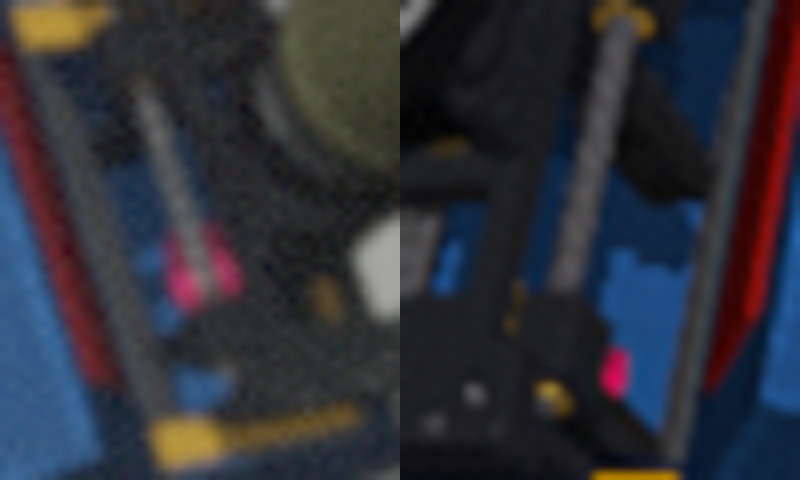

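Call:
drive_tool(
  commands=[
    [-0.6,[0.003,-0.008,0.01],[0,0,0]],
    [-0.6,[0.005,-0.015,0.019],[0,0,0]],
    [-0.6,[0.005,-0.015,0.019],[0,0,0]],
    [-0.6,[0.005,-0.015,0.019],[0,0,0]],
    [-0.6,[0.005,-0.015,0.019],[0,0,0]],
    [-0.6,[0.003,-0.015,0.019],[0,0,0]],
    [-0.6,[-0.01,-0.025,0.01],[-0.06,-0.02,0]],
    [-0.6,[-0.013,-0.028,0],[-0.1,-0.035,0]],
    [-0.6,[-0.013,-0.028,0],[-0.1,-0.035,0]],
    [-0.6,[-0.013,-0.028,0],[-0.1,-0.036,0]],
  ],
)

```text
clock: 10.32
tool_pos: [0.5625, 0.0741, 0.2344]
orientation: [[-0.322, 0.941, -0.101], [0.896, 0.337, 0.288], [0.305, 0.002, -0.952]]
wrist_force: [0.2, 0.8, -0.4]
opening: 0.0706
grasp_force: 0.0
```

Call:
drive_tool(
  commands=[
    [-0.8,[-0.013,-0.028,0],[-0.1,-0.036,0]],
    [-0.8,[-0.013,-0.028,0],[-0.1,-0.036,0]],
    [-0.8,[-0.013,-0.028,0],[-0.1,-0.036,0]],
    [-0.8,[-0.013,-0.028,0],[0,0,0]],
    [-0.8,[-0.013,-0.02,0],[0,0,0]],
    [-0.8,[-0.013,-0.01,0],[0,0,0]],
    [-0.8,[0,0,-0.02],[0,0,0]],
    [-0.8,[0,0,0],[0,0,0]],
    [-0.8,[0,0,0],[0,0,0]],
  ],
)

```text
clock: 11.07
tool_pos: [0.4843, -0.0659, 0.2134]
orientation: [[-0.339, 0.941, 0.001], [0.941, 0.339, -0.003], [-0.003, -0.0, -1.0]]
wrist_force: [0.1, 0.2, 0.4]
opening: 0.0792
grasp_force: 0.0
```

```bash
python3 - <<'E'
from h import *
s=cap('scene')['pixels'];t=cap('top')['pixels']
a=cv2.resize(s[150:350,180:460],None,fx=1.8,fy=1.8,interpolation=2);b=cv2.resize(t[125:265,80:240],None,fx=1.8,fy=1.8,interpolation=2)
b=cv2.copyMakeBorder(b,0,a.shape[0]-b.shape[0],0,0,0);cv2.imwrite('pics/aft.png',np.hstack([a,b])[:,:,::-1])
E
```

```text
(no output)
```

View pics/aft.png

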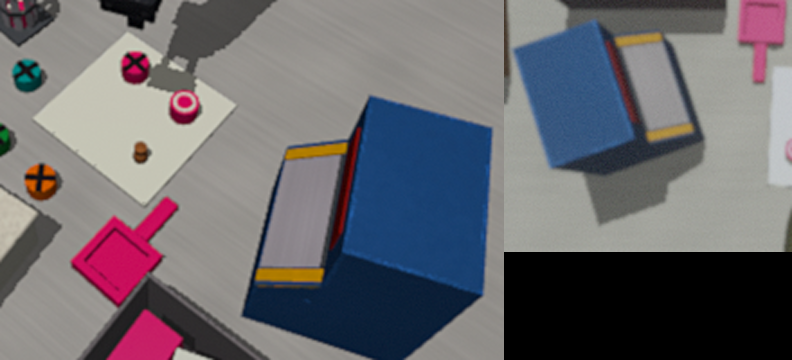

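Call:
drive_tool(
  commands=[
    [-0.8,[-0.004,-0.02,-0.03],[0,0,0]],
    [-0.8,[0,0,-0.03],[0,0,0]],
    [-0.8,[0,0,-0.03],[0,0,0]],
    [-0.8,[0,0,-0.03],[0,0,0]],
    [-0.8,[0,0,-0.03],[0,0,0]],
    [-0.8,[0,0,0],[0,0,0]],
    [-0.8,[0,0,0],[0,0,0]],
  ],
)

```text
clock: 11.75
tool_pos: [0.4805, -0.0862, 0.0634]
orientation: [[-0.338, 0.941, 0.0], [0.941, 0.338, -0.003], [-0.003, -0.001, -1.0]]
wrist_force: [-0.2, -0.2, 1.1]
opening: 0.0794
grasp_force: 0.0
```

Call:
drive_tool(
  commands=[
    [-0.8,[0,0,-0.017],[0,0,0]],
    [-0.8,[0,0,-0.016],[0,0,0]],
    [1,[0,0,0],[0,0,0]],
    [1,[0,0,0],[0,0,0]],
    [1,[0,0,0],[0,0,0]],
    [1,[0,0,0],[0,0,0]],
    [1,[0,0,0],[0,0,0]],
    [1,[0,0,0],[0,0,0]],
    [1,[0,0,0],[0,0,0]],
    [1,[0,0,0],[0,0,0]],
  ],
)

```text
clock: 12.58
tool_pos: [0.4813, -0.0869, 0.0318]
orientation: [[-0.338, 0.941, 0.004], [0.941, 0.338, -0.004], [-0.005, 0.002, -1.0]]
wrist_force: [-0.7, 0.6, 7.0]
opening: 0.0433
grasp_force: 20.0
```

Call:
drive_tool(
  commands=[
    [1,[0,0,0],[0,0,0]],
    [1,[0,0,0.02],[0,0,0]],
    [1,[0,0,0.035],[0,0,0]],
    [1,[0,0,0.035],[0,0,0]],
    [1,[0,0,0.035],[0,0,0]],
    [1,[0,0,0.035],[0,0,0]],
    [1,[0,0,0.035],[0,0,0]],
    [1,[0.01,0.015,0.015],[0,0,0]],
    [1,[0.014,0.028,0],[0.082,0.029,0]],
    [1,[0.014,0.028,0],[0.082,0.029,0]],
  ],
)

```text
clock: 13.42
tool_pos: [0.5191, -0.014, 0.2433]
orientation: [[-0.334, 0.941, -0.054], [0.927, 0.339, 0.162], [0.171, 0.005, -0.985]]
wrist_force: [1.5, 0.8, -0.6]
opening: 0.0431
grasp_force: 20.0
```

Call:
drive_tool(
  commands=[
    [1,[0.014,0.028,0],[0.082,0.029,0]],
    [1,[0.014,0.028,0],[0.082,0.029,0]],
    [1,[0.014,0.028,0],[0.082,0.029,0]],
    [1,[0.014,0.028,0],[0.082,0.029,0]],
    [1,[0.014,0.028,0],[0.082,0.029,0]],
    [1,[0.014,0.028,0],[0.082,0.029,0]],
    [1,[0.01,0.02,0],[0,0,0]],
    [1,[0,0,0],[0,0,0]],
    [1,[0,0,0],[0,0,0]],
  ],
)

```text
clock: 14.17
tool_pos: [0.6121, 0.1733, 0.2404]
orientation: [[-0.262, 0.941, -0.214], [0.724, 0.338, 0.601], [0.638, 0.003, -0.77]]
wrist_force: [0.3, -0.1, -0.0]
opening: 0.0435
grasp_force: 20.0
```

Call:
drive_tool(
  commands=[
    [1,[-0.001,0.012,-0.018],[0,0,0]],
    [1,[-0.001,0.012,-0.018],[0,0,0]],
    [1,[0,0,0],[0,0,0]],
    [1,[-0.0025,0.007,-0.009],[0,0,0]],
    [1,[-0.0025,0.007,-0.009],[0,0,0]],
    [1,[-0.0025,0.007,-0.009],[0,0,0]],
    [1,[-0.0025,0.007,-0.009],[0,0,0]],
    [1,[-0.0025,0.007,-0.009],[0,0,0]],
    [1,[-0.0025,0.007,-0.009],[0,0,0]],
    [1,[-0.0025,0.007,-0.009],[0,0,0]],
  ],
)

```text
clock: 15.0
tool_pos: [0.5939, 0.2439, 0.1411]
orientation: [[-0.261, 0.942, -0.21], [0.727, 0.335, 0.6], [0.636, 0.004, -0.772]]
wrist_force: [-0.6, -4.9, 7.1]
opening: 0.0438
grasp_force: 20.6
```

Call:
drive_tool(
  commands=[
    [1,[-0.0025,0.007,-0.008],[0,0,0]],
    [1,[-0.0025,0.007,-0.008],[0,0,0]],
    [1,[-0.0025,0.007,-0.008],[0,0,0]],
    [1,[0,0,0],[0,0,0]],
    [1,[0,0,0],[0,0,0]],
  ],
)

```text
clock: 15.42
tool_pos: [0.5875, 0.2638, 0.1157]
orientation: [[-0.261, 0.943, -0.207], [0.729, 0.333, 0.598], [0.633, 0.005, -0.774]]
wrist_force: [2.3, -5.4, -2.1]
opening: 0.0433
grasp_force: 21.4
```

Same pose as the first drop; releasing and backing out the same way.

Call:
drive_tool(
  commands=[
    [-0.6,[0,0,0],[0,0,0]],
    [-0.6,[0,0,0],[0,0,0]],
    [-0.6,[0,0,0],[0,0,0]],
    [-0.6,[0,0,0],[0,0,0]],
    [-0.6,[0,0,0],[0,0,0]],
    [-0.6,[0,0,0],[0,0,0]],
    [-0.6,[0,0,0],[0,0,0]],
    [-0.6,[0,0,0],[0,0,0]],
    [-0.6,[0,0,0],[0,0,0]],
    [-0.6,[0,0,0],[0,0,0]],
  ],
)

```text
clock: 16.25
tool_pos: [0.5882, 0.2644, 0.1168]
orientation: [[-0.261, 0.943, -0.206], [0.728, 0.333, 0.6], [0.634, 0.007, -0.773]]
wrist_force: [3.7, -3.2, 0.9]
opening: 0.071
grasp_force: 2.4
```

```bash
python3 - <<'E'
from h import *
s=cap('scene')['pixels'];t=cap('top')['pixels']
for n,p,(x0,x1,y0,y1) in(('t',t,(158,180,150,205)),('s',s,(325,372,230,305))):
    h=cv2.cvtColor(p,cv2.COLOR_RGB2HSV);m=((h[...,0]>155)&(h[...,0]<176)&(h[...,1]>80)&(h[...,2]>90))[y0:y1,x0:x1]
    ys,xs=np.nonzero(m);print(n,len(xs),(xs.min()+x0,xs.max()+x0,ys.min()+y0,ys.max()+y0) if len(xs) else '')
E
```

```text
t 50 (np.int64(161), np.int64(169), np.int64(174), np.int64(183))
s 123 (np.int64(343), np.int64(371), np.int64(255), np.int64(289))
```

Call:
drive_tool(
  commands=[
    [-0.6,[0.003,-0.008,0.01],[0,0,0]],
    [-0.6,[0.005,-0.015,0.019],[0,0,0]],
    [-0.6,[0.005,-0.015,0.019],[0,0,0]],
    [-0.6,[0.005,-0.015,0.019],[0,0,0]],
    [-0.6,[0.005,-0.015,0.019],[0,0,0]],
    [-0.6,[0.003,-0.015,0.019],[0,0,0]],
    [-0.6,[-0.01,-0.025,0.01],[-0.06,-0.02,0]],
    [-0.6,[-0.013,-0.028,0],[-0.1,-0.035,0]],
    [-0.6,[-0.013,-0.028,0],[-0.1,-0.035,0]],
    [-0.6,[-0.013,-0.028,0],[-0.1,-0.036,0]],
  ],
)

```text
clock: 17.18
tool_pos: [0.5625, 0.0731, 0.2332]
orientation: [[-0.322, 0.942, -0.099], [0.898, 0.337, 0.284], [0.301, 0.003, -0.954]]
wrist_force: [-0.5, 0.8, -0.5]
opening: 0.0706
grasp_force: 0.0
```

Call:
drive_tool(
  commands=[
    [-0.8,[-0.015,-0.01,-0.01],[-0.1,-0.036,0]],
    [-0.8,[-0.015,-0.01,-0.02],[-0.1,-0.036,0]],
    [-0.8,[-0.015,-0.01,-0.03],[-0.1,-0.036,0]],
    [-0.8,[-0.015,-0.01,-0.03],[0,0,0]],
    [-0.8,[0,0,-0.03],[0,0,0]],
    [-0.8,[0,0,-0.03],[0,0,0]],
    [-0.8,[0,0,0],[0,0,0]],
    [-0.8,[0,0,0],[0,0,0]],
  ],
)

```text
clock: 17.85
tool_pos: [0.5017, 0.0348, 0.0819]
orientation: [[-0.338, 0.941, 0.001], [0.941, 0.338, -0.008], [-0.008, -0.001, -1.0]]
wrist_force: [-0.1, 0.5, 0.9]
opening: 0.0793
grasp_force: 0.0
```

```bash
python3 - <<'E'
from h import *
s=cap('scene');print(np.round(status.read_state()['tool_pos'],4),np.round(status.read_state()['orientation'],3).tolist())
a=cv2.resize(s['pixels'][120:350,180:460],None,fx=2.2,fy=2.2,interpolation=2);cv2.imwrite('pics/aft2.png',a[:,:,::-1])
E
```

```text
[0.5028 0.0346 0.0832] [[-0.337, 0.941, 0.004], [0.941, 0.337, -0.007], [-0.008, 0.002, -1.0]]
```

View pics/aft2.png

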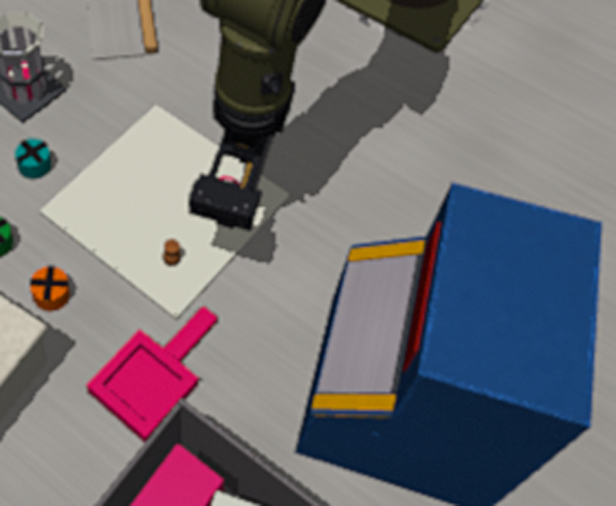

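Call:
drive_tool(
  commands=[
    [-0.8,[-0.009,-0.018,0],[0.007,0,0]],
    [-0.8,[0,0,-0.014],[0,0,0]],
    [-0.8,[0,0,0],[0,0,0]],
    [-0.8,[0,0,0],[0,0,0]],
  ],
)

```text
clock: 18.23
tool_pos: [0.4947, 0.0164, 0.0702]
orientation: [[-0.337, 0.942, 0.007], [0.942, 0.337, -0.0], [-0.002, 0.006, -1.0]]
wrist_force: [0.1, 0.3, -0.0]
opening: 0.0796
grasp_force: 0.0
```

Call:
drive_tool(
  commands=[
    [-0.8,[-0.001,0,-0.016],[0,0,0]],
    [-0.8,[0,0,-0.015],[0,0.004,0]],
    [1,[0,0,0],[0,0,0]],
    [1,[0,0,0],[0,0,0]],
    [1,[0,0,0],[0,0,0]],
    [1,[0,0,0],[0,0,0]],
    [1,[0,0,0],[0,0,0]],
    [1,[0,0,0],[0,0,0]],
    [1,[0,0,0],[0,0,0]],
    [1,[0,0,0],[0,0,0]],
  ],
)

```text
clock: 19.07
tool_pos: [0.4931, 0.0163, 0.0385]
orientation: [[-0.337, 0.941, 0.002], [0.941, 0.337, -0.001], [-0.001, 0.002, -1.0]]
wrist_force: [-0.2, 0.0, 6.5]
opening: 0.0436
grasp_force: 20.0
```

Call:
drive_tool(
  commands=[
    [1,[0,0,0],[0,0,0]],
    [1,[0,0,0],[0,0,0]],
    [1,[0,0,0.02],[0,0,0]],
    [1,[0,0,0.03],[0,0,0]],
    [1,[0,0,0.03],[0,0,0]],
    [1,[0,0,0.03],[0,0,0]],
    [1,[0,0,0.03],[0,0,0]],
    [1,[0,0,0],[0,0,0]],
  ],
)

```text
clock: 19.73
tool_pos: [0.4952, 0.0161, 0.1825]
orientation: [[-0.337, 0.942, 0.009], [0.942, 0.337, -0.0], [-0.003, 0.009, -1.0]]
wrist_force: [-0.3, -0.0, -0.6]
opening: 0.0434
grasp_force: 20.0
```

Call:
drive_tool(
  commands=[
    [1,[0.0015,-0.035,0],[0,0,0]],
    [1,[0.0015,-0.035,0],[0,0,0]],
    [1,[0.0015,-0.035,0],[0,0,0]],
    [1,[0.0015,-0.035,0],[0,0,0]],
    [1,[0.0015,-0.035,0],[0,0,0]],
    [1,[0.0015,-0.035,0],[0,0,0]],
    [1,[0.0015,-0.035,0],[0,0,0]],
    [1,[0.0015,-0.035,0],[0,0,0]],
    [1,[0.002,-0.035,0],[0,0,0]],
  ],
)

```text
clock: 20.48
tool_pos: [0.5058, -0.3004, 0.1772]
orientation: [[-0.337, 0.942, -0.001], [0.942, 0.337, 0.0], [0.0, -0.001, -1.0]]
wrist_force: [0.8, 0.1, -0.4]
opening: 0.0433
grasp_force: 20.0
```

Call:
drive_tool(
  commands=[
    [1,[0,0,-0.02],[0,0,0]],
    [1,[0,0,0],[0,0,0]],
    [1,[0,0,0],[0,0,0]],
  ],
)

```text
clock: 20.73
tool_pos: [0.5055, -0.298, 0.1565]
orientation: [[-0.337, 0.942, -0.003], [0.942, 0.337, 0.002], [0.002, -0.002, -1.0]]
wrist_force: [-0.3, 0.1, -0.3]
opening: 0.0435
grasp_force: 20.0
```

```bash
cat > v.py <<'E'
from h import *
import sys
P={n:cap(n) for n in('top','scene')}
st=status.read_state();T=np.array(st['tool_pos']);print(T.round(4),np.round(st['orientation'],3)[:,2])
a=np.linspace(0,6.29,60);circ=lambda x,y,z,r:np.c_[x+r*np.cos(a),y+r*np.sin(a),0*a+z]
sh=[circ(*T[:2],T[2]-.031,.022),circ(*T[:2],T[2]-.001,.022),circ(.5095,-.3005,.115,.0385),circ(.5095,-.3005,.115,.0325)]
def crop(p,x0,y0,w,h,f,ov):
    im=cv2.resize(p['pixels'][y0:y0+h,x0:x0+w,::-1],None,fx=f,fy=f,interpolation=2)
    if ov:
        for i,s in enumerate(sh): cv2.polylines(im,[np.round((proj(p,s)+.5-[x0,y0])*f-.5).astype(int)],True,[(0,255,0),(0,255,0),(0,255,255),(0,255,255)][i],1)
    return im
S=[crop(P['scene'],150,95,75,85,5,o) for o in(0,1)]
cv2.imwrite('pics/%s.png'%sys.argv[1],np.hstack(S))
E
python3 v.py mag
```

```text
[ 0.5069 -0.2972  0.1579] [ 0.     0.001 -1.   ]
```

View pics/mag.png

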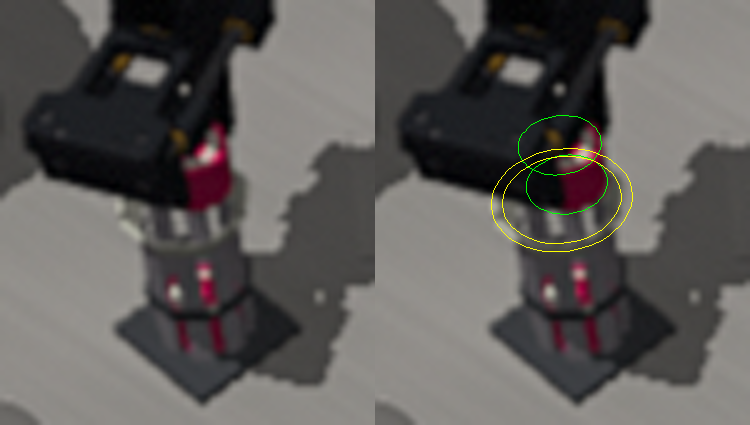

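```bash
python3 - <<'E'
from h import *
P={n:cap(n) for n in('top','scene')};s=P['scene']
px=lambda u,v:((u+.5)/5-.5+150,(v+.5)/5-.5+95)
L,R,B=[onz(s,px(*c),.008) for c in((115,328),(300,328),(203,403))]
print('base',(L+R)/2,np.linalg.norm(L-R),'sides',np.linalg.norm(L-B),np.linalg.norm(R-B))
print('flare scene',onz(s,px(180.5,206),.115),onz(s,px(180.5,203),.115))
# top: bright flare ring / grey levels from the first picture, best ring fit by mean brightness
from itertools import product
for n in('top','scene'):
    g=cv2.GaussianBlur(cv2.cvtColor(cv2.imread(f'pics/{n}.png'),cv2.COLOR_BGR2GRAY),(0,0),.6).astype(np.float32)
    a=np.linspace(0,6.28,72,endpoint=False);best=[]
    for x,y in product(np.arange(.497,.523,.001),np.arange(-.314,-.288,.001)):
        ring=lambda r,z:cv2.remap(g,*[c.astype(np.float32).reshape(1,-1) for c in proj(P[n],np.c_[x+r*np.cos(a),y+r*np.sin(a),0*a+z]).T],1).ravel()
        o=ring(.034,.115);
        best.append((o.mean()-ring(.026,.105).mean(),x,y,o.mean()))
    best.sort(reverse=True);print(n,np.round(best[:4],3).tolist(),'mean',np.mean(np.array(best[:15]),0).round(4))
E
```

```text
base [ 0.5127905 -0.2991356  0.008    ] 0.109256920498632 sides 0.07956089748052098 0.07670969712979442
flare scene [ 0.5154621  -0.29931555  0.115     ] [ 0.51385118 -0.30086806  0.115     ]
top [[24.325, 0.515, -0.308, 145.55], [24.301, 0.515, -0.307, 145.374], [24.165, 0.516, -0.307, 145.289], [24.154, 0.516, -0.308, 145.488]] mean [ 23.831    0.5155  -0.3077 145.1192]
scene [[29.083, 0.521, -0.288, 112.12], [28.795, 0.521, -0.289, 111.54], [28.772, 0.522, -0.288, 112.212], [28.764, 0.52, -0.289, 111.351]] mean [ 28.3549   0.5207  -0.2892 111.4153]
```

Call:
drive_tool(
  commands=[
    [1,[0.006,-0.0035,0],[0,0,0]],
    [1,[0,0,-0.008],[0,0,0]],
    [1,[0,0,0],[0,0,0]],
    [1,[0,0,0],[0,0,0]],
  ],
)

```text
clock: 21.27
tool_pos: [0.5124, -0.3019, 0.1493]
orientation: [[-0.338, 0.941, -0.001], [0.941, 0.338, -0.0], [-0.0, -0.001, -1.0]]
wrist_force: [-1.4, -0.6, -0.4]
opening: 0.0436
grasp_force: 20.0
```

Call:
drive_tool(
  commands=[
    [1,[0,0,-0.005],[0,0,0]],
    [1,[0,0,-0.004],[0,0,0]],
    [1,[0,0,0],[0,0,0]],
  ],
)

```text
clock: 21.52
tool_pos: [0.512, -0.302, 0.1399]
orientation: [[-0.337, 0.941, -0.001], [0.941, 0.337, 0.0], [0.0, -0.001, -1.0]]
wrist_force: [0.3, -0.2, -0.4]
opening: 0.0431
grasp_force: 20.0
```

Call:
drive_tool(
  commands=[
    [1,[0.001,0.001,-0.003],[0,0,0]],
    [1,[0,0,-0.002],[0,0,0]],
    [1,[0,0,0],[0,0,0]],
    [1,[0,0,0],[0,0,0]],
  ],
)

```text
clock: 21.85
tool_pos: [0.5136, -0.3012, 0.1357]
orientation: [[-0.337, 0.941, 0.0], [0.941, 0.337, -0.001], [-0.001, 0.0, -1.0]]
wrist_force: [-0.2, 0.0, 0.2]
opening: 0.0431
grasp_force: 20.0
```

Call:
drive_tool(
  commands=[
    [1,[0,0,-0.002],[0,0,0]],
    [1,[0,0,0],[0,0,0]],
    [1,[0,0,0],[0,0,0]],
  ],
)

```text
clock: 22.1
tool_pos: [0.5137, -0.3013, 0.1338]
orientation: [[-0.337, 0.941, 0.001], [0.941, 0.337, -0.001], [-0.001, 0.0, -1.0]]
wrist_force: [0.2, 0.3, -0.5]
opening: 0.0437
grasp_force: 20.0
```

Call:
drive_tool(
  commands=[
    [-0.4,[0,0,0],[0,0,0]],
    [-0.4,[0,0,0],[0,0,0]],
    [-0.4,[0,0,0],[0,0,0]],
    [-0.4,[0,0,0],[0,0,0]],
    [-0.4,[0,0,0],[0,0,0]],
    [-0.4,[0,0,0],[0,0,0]],
    [-0.4,[0,0,0.02],[0,0,0]],
    [-0.4,[0,0,0.03],[0,0,0]],
    [-0.4,[0,0,0.035],[0,0,0]],
    [-0.4,[0,0,0.035],[0,0,0]],
  ],
)

```text
clock: 22.93
tool_pos: [0.5132, -0.301, 0.2548]
orientation: [[-0.337, 0.941, -0.001], [0.941, 0.337, -0.0], [0.0, -0.001, -1.0]]
wrist_force: [0.4, -0.2, -0.2]
opening: 0.0616
grasp_force: 0.0
```

Call:
drive_tool(
  commands=[
    [-0.4,[0,0.02,0.03],[0,0,0]],
    [-0.4,[-0.01,0.04,0],[0,0,0]],
    [-0.4,[-0.01,0.04,0],[0,0,0]],
    [-0.4,[-0.01,0.04,0],[0,0,0]],
    [-0.4,[-0.01,0.04,0],[0,0,0]],
    [-0.4,[-0.01,0.04,0],[0,0,0]],
    [-0.4,[-0.01,0.04,0],[0,0,0]],
    [-0.4,[0,0,0],[0,0,0]],
  ],
)

```text
clock: 23.6
tool_pos: [0.4516, -0.0324, 0.2839]
orientation: [[-0.35, 0.937, -0.002], [0.937, 0.35, 0.004], [0.004, -0.0, -1.0]]
wrist_force: [-0.2, 0.3, 0.2]
opening: 0.0619
grasp_force: 0.0
```

```bash
python3 - <<'E'
from h import *
p=cap('scene');t=cap('top')
s=cv2.resize(p['pixels'][115:180,160:220],None,fx=6,fy=6,interpolation=2)
b=cv2.resize(t['pixels'][180:225,320:365],None,fx=8,fy=8,interpolation=2);b=cv2.copyMakeBorder(b,0,390-b.shape[0],0,0,0)
cv2.imwrite('pics/end.png',np.hstack([s,b])[:,:,::-1])
for n,q in(('scene',p),('top',t)):
  for d in silhouettes('good',q)[:3]: print(n,d['conf'],d['pixel'],d['pixels'].sum())
E
```

```text
scene 0.77 [184.0, 138.6] 210
top 0.65 [342.6, 199.2] 198
```

View pics/end.png

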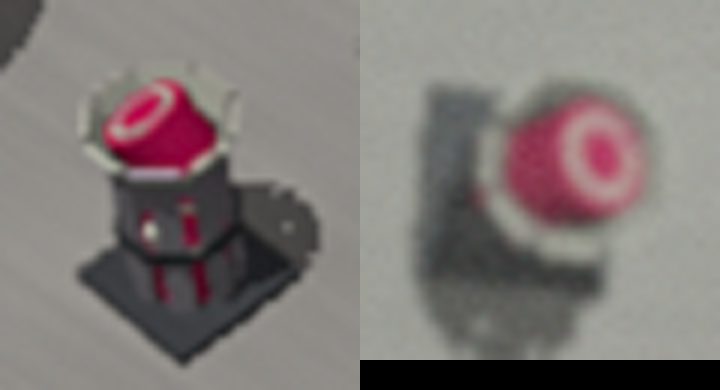

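```bash
cat > fit.py <<'E'
from h import *
from scipy.optimize import differential_evolution
P={n:cap(n) for n in('top','scene')};F=4;W={'top':(325,180,40,40),'scene':(165,115,45,45)}
S={}
for n,(x,y,w,h) in W.items():
    im=cv2.resize(P[n]['pixels'][y:y+h,x:x+w],None,fx=F,fy=F,interpolation=2)
    hsv=cv2.cvtColor(im,cv2.COLOR_RGB2HSV);S[n]=np.clip((hsv[...,1].astype(float)-80)/60,-1,1)
a=np.linspace(0,2*np.pi,40)
def geo(q):
    x,y,z,tx,ty=q;R=cv2.Rodrigues(np.array([tx,ty,0.]))[0];c=np.c_[np.cos(a),np.sin(a)]
    f=lambda r,h:(R@np.c_[r*c,0*a+h].T).T+[x,y,z]
    return f(.022,-.015),f(.022,.015),f(.017,.015),f(.0095,.015),R
def cost(q):
    lo,hi,r1,r2,R=geo(q);t=0
    for n,(x,y,w,h) in W.items():
        L=np.zeros((h*F,w*F),np.float32);pr=lambda X:np.round((proj(P[n],X)+.5-[x,y])*F-.5).astype(np.int32)
        cv2.fillConvexPoly(L,cv2.convexHull(np.r_[pr(lo),pr(hi)]),1)
        cv2.fillPoly(L,[pr(r1)],-1);cv2.fillPoly(L,[pr(r2)],1)
        pink=np.maximum(S[n],0)
        k=np.where(L==0,-pink,L*S[n])
        if n=='scene': k[(L==1)&(S[n]<0)]*=.3
        t-=k.sum()/F/F
    return t
B=[(.485,.54),(-.33,-.275),(.085,.135),(-1.1,1.1),(-1.1,1.1)]
r=differential_evolution(cost,B,seed=1,maxiter=120,popsize=12,tol=1e-6)
lo,hi,_,_,R=geo(r.x);print(r.fun,r.x.round(4),'axis',R[:,2].round(3),'tilt',np.degrees(np.arccos(R[2,2])))
print('topctr',(r.x[:3]+.015*R[:,2]).round(4),'topmax',hi[hi[:,2].argmax()].round(4),'topmin',hi[hi[:,2].argmin()].round(4),'botmin',lo[lo[:,2].argmin()].round(4),'botmax',lo[lo[:,2].argmax()].round(4))
E
python3 fit.py
```

```text
-224.57083333333335 [ 0.5116 -0.3059  0.1065  0.4176  0.1969] axis [ 0.19  -0.403  0.895] tilt 26.453600218836794
topctr [ 0.5145 -0.312   0.1199] topmax [ 0.5077 -0.2935  0.1297] topmin [ 0.5229 -0.3298  0.1101] botmin [ 0.5172 -0.3177  0.0833] botmax [ 0.502  -0.2814  0.1028]
```

Call:
drive_tool(
  commands=[
    [1,[0.0083,-0.0375,0],[0,0,0.03]],
    [1,[0.0083,-0.0375,0],[0,0,0.03]],
    [1,[0.0083,-0.0375,0],[0,0,0.02]],
    [1,[0.0083,-0.0375,0],[0,0,0]],
    [1,[0.0083,-0.0375,0],[0,0,0]],
    [1,[0.0083,-0.0375,0],[0,0,0]],
    [1,[0.0083,-0.0375,0],[0,0,0]],
    [1,[0,0,0],[0,0,0]],
    [1,[0,0,0],[0,0,0]],
    [1,[0,0,0],[0,0,0]],
  ],
)

```text
clock: 24.73
tool_pos: [0.511, -0.3043, 0.2833]
orientation: [[-0.409, 0.912, -0.0], [0.912, 0.409, 0.0], [0.0, -0.0, -1.0]]
wrist_force: [-0.2, 0.4, 0.0]
opening: 0.0007
grasp_force: 0.0
```

Call:
drive_tool(
  commands=[
    [1,[0,0,-0.035],[0,0,0]],
    [1,[0,0,-0.035],[0,0,0]],
    [1,[0,0,-0.03],[0,0,0]],
    [1,[0,0,0],[0,0,0]],
    [1,[0,0,0],[0,0,0]],
  ],
)

```text
clock: 25.15
tool_pos: [0.5111, -0.3021, 0.1832]
orientation: [[-0.413, 0.911, -0.002], [0.911, 0.413, 0.002], [0.002, -0.001, -1.0]]
wrist_force: [-0.1, 0.4, 0.0]
opening: 0.0005
grasp_force: 0.0
```

Call:
drive_tool(
  commands=[
    [1,[-0.001,0.007,-0.015],[0,0,0]],
    [1,[0,0,-0.015],[0,0,0]],
    [1,[0,0,0],[0,0,0]],
    [1,[0,0,0],[0,0,0]],
  ],
)

```text
clock: 25.48
tool_pos: [0.5116, -0.2968, 0.1556]
orientation: [[-0.412, 0.911, 0.002], [0.911, 0.412, -0.002], [-0.002, 0.002, -1.0]]
wrist_force: [0.7, -0.4, -0.9]
opening: 0.0004
grasp_force: 0.0
```

Call:
drive_tool(
  commands=[
    [1,[0,0,-0.002],[0,0,0]],
    [1,[0,0,-0.002],[0,0,0]],
    [1,[0,0,-0.002],[0,0,0]],
    [1,[0,0,0],[0,0,0]],
  ],
)

```text
clock: 25.82
tool_pos: [0.5108, -0.297, 0.1481]
orientation: [[-0.411, 0.912, 0.001], [0.912, 0.411, -0.001], [-0.001, 0.0, -1.0]]
wrist_force: [-0.0, -0.2, -0.7]
opening: 0.0008
grasp_force: 0.0
```

Tips are at 0.131, about 1 mm above the high edge; pressing on in small steps.

Call:
drive_tool(
  commands=[
    [1,[0,0.002,-0.002],[0,0,0]],
    [1,[0,0,-0.002],[0,0,0]],
    [1,[0,0,0],[0,0,0]],
  ],
)

```text
clock: 26.07
tool_pos: [0.5107, -0.2943, 0.1436]
orientation: [[-0.412, 0.911, 0.0], [0.911, 0.412, -0.0], [-0.0, 0.0, -1.0]]
wrist_force: [1.3, -0.5, -0.2]
opening: 0.0005
grasp_force: 0.0
```

Call:
drive_tool(
  commands=[
    [1,[0,0,-0.002],[0,0,0]],
    [1,[0,0,-0.001],[0,0,0]],
    [1,[0,0,0],[0,0,0]],
  ],
)

```text
clock: 26.32
tool_pos: [0.5107, -0.2941, 0.1406]
orientation: [[-0.412, 0.911, 0.0], [0.911, 0.412, 0.0], [0.0, 0.0, -1.0]]
wrist_force: [-1.1, 1.5, 1.7]
opening: 0.0007
grasp_force: 0.6
```

Call:
drive_tool(
  commands=[
    [1,[0,0,-0.002],[0,0,0]],
    [1,[0,0,-0.002],[0,0,0]],
    [1,[0,0,0],[0,0,0]],
  ],
)

```text
clock: 26.57
tool_pos: [0.5105, -0.2953, 0.1363]
orientation: [[-0.411, 0.912, 0.0], [0.912, 0.411, -0.001], [-0.001, -0.0, -1.0]]
wrist_force: [-0.3, 0.7, -0.5]
opening: 0.0005
grasp_force: 0.0
```

Call:
drive_tool(
  commands=[
    [1,[0,0,-0.002],[0,0,0]],
    [1,[0,0,-0.002],[0,0,0]],
    [1,[0,0,0],[0,0,0]],
  ],
)

```text
clock: 26.82
tool_pos: [0.5105, -0.2949, 0.1324]
orientation: [[-0.411, 0.912, 0.0], [0.912, 0.411, -0.001], [-0.001, -0.0, -1.0]]
wrist_force: [-0.5, 0.8, -0.6]
opening: 0.0005
grasp_force: 0.0
```

```bash
sed -i 's/^B=.*/B=[(.485,.54),(-.33,-.275),(.03,.135),(-1.1,1.1),(-1.1,1.1)]/' fit.py; python3 fit.py; python3 - <<'E'
from h import *
for n in('scene','top'):
  for d in silhouettes('good',cap(n))[:3]: print(n,round(d['conf'],2),d['pixel'],d['pixels'].sum())
E
```

```text
36.338437500000005 [ 0.5113 -0.2999  0.0531 -0.2155 -0.0963] axis [-0.095  0.214  0.972] tilt 13.524352825630967
topctr [ 0.5099 -0.2967  0.0677] topmax [ 0.5191 -0.316   0.0728] topmin [ 0.5024 -0.2767  0.0625] botmin [ 0.5052 -0.2831  0.0334] botmax [ 0.522  -0.3224  0.0437]
scene 0.69 [123.1, 161.8] 744
scene 0.54 [189.1, 155.6] 44
```

Call:
drive_tool(
  commands=[
    [1,[0,0,0.02],[0,0,0]],
    [1,[0,0,0.035],[0,0,0]],
    [1,[0,0,0.035],[0,0,0]],
    [1,[0,0,0.035],[0,0,0]],
    [1,[-0.01,0.04,0.02],[0,0,0]],
    [1,[-0.01,0.04,0],[0,0,0]],
    [1,[-0.01,0.04,0],[0,0,0]],
    [1,[-0.01,0.04,0],[0,0,0]],
    [1,[-0.01,0.04,0],[0,0,0]],
    [1,[-0.01,0.04,0],[0,0,0]],
  ],
)

```text
clock: 27.95
tool_pos: [0.4509, -0.0568, 0.2764]
orientation: [[-0.411, 0.912, 0.001], [0.912, 0.411, -0.001], [-0.001, 0.001, -1.0]]
wrist_force: [1.6, 0.7, -0.4]
opening: 0.0004
grasp_force: 0.0
```

```bash
python3 - <<'E'
from h import *
P={n:cap(n) for n in('scene','top')}
for n,(x0,x1,y0,y1) in(('scene',(172,206,124,172)),('top',(332,362,186,216))):
  old=cv2.imread(f'pics/{n}.png')[:,:,::-1];new=P[n]['pixels']
  f=lambda im:((lambda h:np.where((h[...,0]>150)&(h[...,1]>90),'P',np.where(h[...,2]>140,'w',np.where(h[...,2]>90,'-','.'))))(cv2.cvtColor(np.ascontiguousarray(im[y0:y1,x0:x1]),cv2.COLOR_RGB2HSV)))
  print(n,y0)
  for r,q in zip(f(old),f(new)): print(''.join(r),' ',''.join(q))
for z in(.038,.068,.098,.115): print(z,[np.round(proj(P[n],[.5145,-.303,z])[0]-o,1) for n,o in(('scene',[172,124]),('top',[332,186]))])
E
```

```text
scene 124
-wwww-----------------------------   wwwwwwwwwwwwwwwwwwwwwwwwwwwwwwwwww
wwwwww------wwwwwww---------------   wwwwwwwwwwwwwwwwwwww-wwwwwwwwwwwww
-----www---wwwwwwww--ww-----------   wwwwwwwww--wwwwwwww--wwwwwwwwwwwww
-ww---ww----wwwwwww--wwww---------   wwwwwwwww--wwwwwwwwwwwwwwwwwwwwwww
---w--------wwwwwwwwwwwwww--------   wwwwwww----wwwwwwwwwwwwwwwwwwwwwww
---ww--------wwwwww-wwwwwww-------   wwwwww------wwwwwwwwwwwwwwwwwwwwww
-------------wwwwwwwwwwww---------   www---------wwwwwwwwwwwwww--wwwwww
-w-----------------wwwwww---------   www---------ww----wwwwwww--wwwwwww
-w---------------.----www--w------   www---------w------wwwwww--ww-wwww
-ww-----------....-----ww--w------   www------------...-----ww-wwww-www
-ww-------..---...--------ww------   www-------.----...------w-wwwww-ww
-ww-----....---....--...--ww------   www------...-w-....---..--www-www-
-ww-----....-w-....---..--ww------   www-----....-w-....---..--www-wwww
-w------....-w-....---..----------   ww------....-w-....---..---wwwwwww
--------....---....---..----------   w-------....----...---..-w--wwwwww
--ww--....
[... 3787 characters left out ...]
--wwwwww------wwwwwwwwwww   .....--wwwwwwww---wwwwwwwwwwww
......----www------wwwwwwwwwww   ......--wwwwwww-wwwwwwwwwwwwww
.......-----wwwwww-wwwwwwwwwww   .......----wwwwwwwwwwwwwwwwwww
..........----www---wwwwwwwwww   ..........--wwwwww-wwwwwwwwwww
...........---------wwwwwwwwww   ...........--------wwwwwwwwwww
..................--wwwwwwwwww   .................--wwwwwwwwwww
..................--wwwwwwwwww   ..................-wwwwwwwwwww
..................--wwwwwwwwww   ..................-wwwwwwwwwww
0.038 [array([16.5, 29.3]), array([ 8.8, 15.4])]
0.068 [array([15.2, 22.4]), array([10.8, 14.5])]
0.098 [array([13.8, 15.2]), array([12.9, 13.6])]
0.115 [array([13., 11.]), array([14.1, 13. ])]
```

```bash
python3 -c "
from h import *
print(bot.finish_job())"
```

```text
the job is handed in; nothing more can be done
None
```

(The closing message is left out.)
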